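# Bottle into the treatment chamber, guard latched shut

## Task

Stand the small white bottle that lies in the saddle upright on the table, so that it can be taken again from above, and then stand it upright on the floor of the open chamber. Push the chamber's sliding guard fully shut until its latch clicks and holds it, and leave everything else where it is.

Things in the scene. Friction and masses are not known exactly. Their poses are not given: they have to be found in the camera images.
- bottle_mid (a point): centre of the small plain white bottle with a white cap, 37 mm in diameter, 94 mm tall, 0.08 kg, that starts lying level in the saddle; the point is on its axis 47 mm above its base; its z axis runs from base to cap. It may be gripped across its 37 mm diameter at any height from 10 to 85 mm.
- saddle: low fixed grey rest on the table, 32 mm wide (its x), 70 mm long (its y); its two bars bear the lying bottle with its axis 39 mm above the table, cap towards the saddle's +y; origin at the centre of its underside. It is narrower than the bottle, so fingers pass down either side. The table between the saddle and the chamber's latch post is clear.
- chamber: fixed white chamber; origin at table height under the centre of its open bay; x points away from the robot's side, y from the bay to the closed housing with the display. Outer size 150 mm in x, y from -111 to +245 mm. Bay walls 5 mm thick, 112 mm high; the guide rails (outside x = +-66 mm, full length) and the grey latch post (x within 17 mm, y -111 to -70 mm) rise to 123 mm.
- bay_floor (a point): centre of the bay's inner floor, 6 mm above the table; axes as the chamber's. The bay is 130 by 130 mm inside, open at the top while the guard is open. The bottle may stand anywhere on this floor.
- guard (a joint): opening of the sliding guard, m: 0 shut (rigid stop), 0.17 fully open. The plate (132 x 142 x 6 mm, top 120 mm above the table) slides along the chamber's y: towards +y opens, towards -y shuts over the bay. Drag about 1.5 N; from about 0.019 to 0.010 the sprung latch resists with up to 10 N (more for an instant if met at speed: push on through), then snaps over and holds it shut.
- guard_grip (a point): centre of the black upright grip fin on top of the guard: 60 mm along the chamber's x, 12 mm thick along its y, reaching from 122 to 162 mm above the table; the point is 142 mm above the table and moves with the guard. With the guard shut it is right above the bay's centre. Axes as the chamber's.
- latch (a joint): depression of the sprung latch pawl in the latch post, m: 0 fully up, up to 0.004 while the guard's tooth rides over it, under 0.001 once the guard is latched shut.
- film_roll: bystander: white roll 54 mm across, 52 mm tall, standing on end; origin at its underside
- buffer_bottle: bystander: larger white bottle, 62 mm across, 120 mm tall; origin at its underside
- timer: bystander: flat white timer 61 x 65 x 18 mm; origin at its underside
- brown_bottle: bystander: brown glass bottle, 68 mm across, 142 mm tall; origin at its underside
- tip_box: bystander: tip box with a clear lid, 77 x 113 x 83 mm; origin at its underside
- pipette_beaker: bystander: beaker of glass pipettes, 76 mm across, 151 mm tall; origin at its underside

How it is judged:
By the outcome, as a careful person would: the job done as asked, in the order asked, and still so for the second after the job is handed in, with the robot touching nothing.
It also fails if it takes over 62 s, if anything falls off the work surface, if the arm or the gripper's body presses on something with over 40 N, if the wrist force passes 120 N, or if a joint passes its speed limit or range.

## Robot

A 6-joint arm with a two-finger parallel gripper is mounted at the origin on a cart in front of the work surface, level with it; the furniture and walls round the work are solid. World frame = base frame: x ahead of the robot, y to its left, z up, the work surface at z = 0. Lengths are in m, angles in rad, forces in N, time in s.
With the tool pointing down it reaches from about 0.35 to 0.875 m from the base axis. Payload 4.2 kg.
Tool frame: the origin (TCP) lies between the finger pads; the fingertips stand 22 mm ahead of it and the grasp point (between the pads) lies 3 mm ahead of it; z points along the fingers, y is the line along which they close (so a half turn about z gives the same grasp; the last joint's range is limited). The gripper opens to 85 mm and grips with 20 to 120 N. Pads are 22 mm wide; open, the fingers measure 114 mm over their backs; the gripper's body (76 mm by 85 mm) begins 54 mm behind the grasp point. The pads swing forward as they close: fully open they stand 13 mm farther back than shut.
Start: joints at [0.259, 0.385, 0.008, 0, -1.194, -0.259], TCP at [0.625, 0, 0.253] pointing down, gripper open.
Joint ranges: [-3.14, 3.14], [-1.21, 2.06], [-1.07, 1.41], [-3.16, 2.05], [-2.99, -0.16], [-3.1, 3.1]. Speed limits (rad/s): [2.79, 2.79, 3.14, 3.14, 3.14, 3.14].

## Interface

Orientations are given as a unit quaternion [w, x, y, z].
In Python, from cell import r gives the robot as it stands. Calls block until the motion is done:
- r.move_to(position, orientation): joint-space move of the TCP to a pose.
- r.move_l(position, rate=0.15, orientation=None): straight line of the TCP; orientation=None keeps the orientation; rate is the mean speed in m/s.
- r.movej(angles): joint-space move.
- r.release() and r.close_gripper(grasp_force=None): open the fingers fully, or close them until they stop; grasp_force is the grip in N (None keeps the last).
- r.wait(seconds).
- r.solve_ik(position, orientation): joint angles nearest the present ones, or None.
- r.capture(name): name is "scene" or "side" or "wrist"; returns the picture (420x560x3 uint8, red, green, blue); there is no depth.
- r.camera_info(name): a dict with "intrinsics" (3x3 intrinsics, pixels), "R" (3x3) and "t" (3): a world point X has camera coordinates R X + t. Camera axes: x right, y down, z forward; pixel columns grow to the right and rows downward; lengths in m; the calibration is good to about 2 mm. The wrist camera is an equidistant fisheye: a pixel r from the principal point sees the ray r / f radians off the axis. A picture is of the moment at which its call begins: read the wrist's pose just before it. camera_info takes no time and is no camera call; for the wrist camera it gives the pose at the moment of the call.
A pose or a line that the arm cannot do raises r.PlanningError and nothing moves.
- r.sign_off(): hands the job in; it is judged then, once.
Readings, each from a call of its own:
- r.current_time(): time.
- r.current_joint_positions(): joint angles.
- r.current_joint_velocities(): joint speeds.
- r.current_tau(): joint torques, N m.
- r.current_position(): TCP position.
- r.current_ee_rot(): TCP orientation.
- r.current_contact_force(): force on the tool from outside, world axes, zero at the start.
- r.current_wrist_torque(): the same for the moment, N m.
- r.current_grip_width(): finger opening in m.
- r.current_gripper_force(): force on a finger pad.
Only numpy, scipy, OpenCV 4.12 (cv2) and the standard library are available. Lean on these libraries where they do the work, as an engineer would, in place of code of your own. Each camera call takes 0.05 s, during which the arm holds its last target. There are 200 camera calls.

## Working session

There is one attempt and no reset: what is moved stays moved. The work goes in short steps, each a Python script; the robot and the scene stay as the last script left them, time stands still between calls to the robot, and variables do not carry over. Pictures are saved under pics/ and viewed, at most 10 in all, crops included, and the job is handed in when it is done.

```bash
ls; mkdir -p pics; python3 - <<'E'
from cell import r
import cv2,numpy as np
for n in ("scene","side","wrist"):
    ci=r.camera_info(n); print(n,{k:np.round(v,3).tolist() if not isinstance(v,str) else v for k,v in ci.items()})
    cv2.imwrite(f"pics/{n}0.png",r.capture(n)[:,:,::-1])
print(r.current_time(),r.current_ee_rot())
E
```

```text
pics
scene {'intrinsics': [[386.825, 0.0, 274.279], [0.0, 386.825, 216.115], [0.0, 0.0, 1.0]], 'R': [[0.941, -0.339, -0.007], [-0.257, -0.7, -0.666], [0.221, 0.629, -0.746]], 't': [-0.513, 0.224, 1.166]}
side {'intrinsics': [[513.431, 0.0, 276.136], [0.0, 513.431, 205.639], [0.0, 0.0, 1.0]], 'R': [[-0.193, -0.981, -0.009], [-0.756, 0.154, -0.637], [0.626, -0.116, -0.771]], 't': [0.112, 0.516, 1.157]}
wrist {'intrinsics': [[325.192, 0.0, 278.274], [0.0, 325.192, 211.768], [0.0, 0.0, 1.0]], 'R': [[-1.0, 0.0, 0.002], [0.001, 0.953, 0.304], [-0.002, 0.304, -0.953]], 't': [0.623, -0.042, 0.381]}
0.15 [-6.38238219e-04 -7.07051747e-01  7.07161296e-01  5.67614610e-04]
```

View pics/scene0.png

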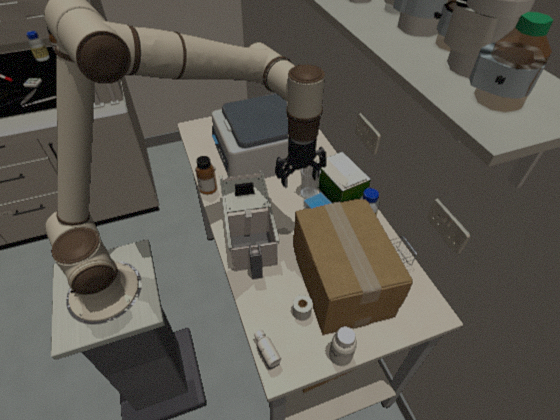

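View pics/side0.png

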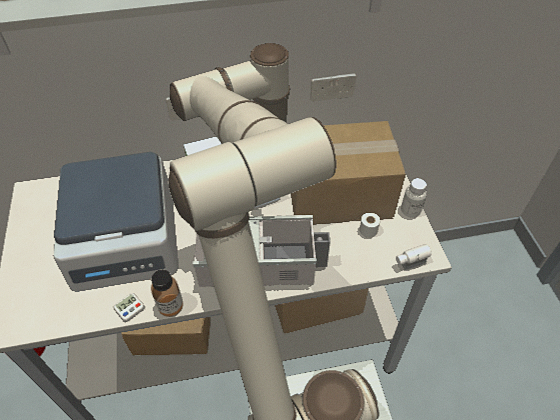

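View pics/wrist0.png

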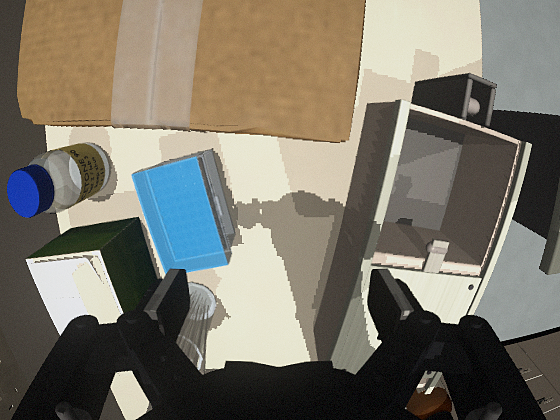

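The scene view shows the bottle in the saddle at about (268,350), the roll at (302,308), the large bottle at (343,345) and the bay at (250,240), with the guard open. A tall carton stands at (350,260). The side view shows the bottle at (414,256). The wrist view shows the bay at upper right, with the latch post at (465,95).

```bash
cat > h.py <<'E'
from cell import r
import cv2,numpy as np
def ray(n,px,ci=None):
    ci=ci or r.camera_info(n); K=np.array(ci["intrinsics"]);R=np.array(ci["R"]);t=np.array(ci["t"])
    v=np.array([(px[0]-K[0,2])/K[0,0],(px[1]-K[1,2])/K[1,1]])
    if n=="wrist":
        a=np.linalg.norm(v); d=np.r_[v/max(a,1e-9)*np.sin(a),np.cos(a)]
    else: d=np.r_[v,1]
    return -R.T@t,R.T@d
def onz(n,px,z,ci=None):
    o,d=ray(n,px,ci); return o+d*(z-o[2])/d[2]
def tri(obs):
    A=np.zeros((3,3));b=np.zeros(3);L=[]
    for o in obs:
        c,d=ray(*o);d=d/np.linalg.norm(d);P=np.eye(3)-np.outer(d,d);A+=P;b+=P@c;L.append((c,d))
    X=np.linalg.solve(A,b); return X,[np.linalg.norm(np.cross(X-c,d)) for c,d in L]
E
python3 - <<'E'
from h import *
np.set_printoptions(precision=3,suppress=True)
print("bottle",onz("scene",(268,350),.039),onz("side",(414,256),.039))
print("ends",onz("scene",(258,333),.039),onz("scene",(276,365),.039),onz("side",(399,262),.039),onz("side",(430,251),.039))
print("roll",onz("scene",(302,302),.052),onz("side",(370,218),.052))
print("buf",onz("scene",(346,334),.12),onz("side",(418,184),.12))
print("post",onz("scene",(256,253),.123),onz("side",(322,237),.123))
print("box top", [onz("scene",p,.2) for p in ((295,238),(325,308),(405,285),(360,200))],onz("side",(403,172),.2),tri([("scene",(325,308)),("side",(403,172))]))
# wrist: bay wall-tops at z=.112/.123
for p in ((402,100),(531,143),(370,265),(482,278),(495,75),(415,80)): print(p,onz("wrist",p,.123))
for n,(a,b,c,d) in {"scene":(210,300,120,100),"side":(250,200,200,90)}.items():
    cv2.imwrite(f"pics/c_{n}.png",cv2.resize(cv2.imread(f"pics/{n}0.png")[b:b+d,a:a+c],None,fx=4,fy=4,interpolation=cv2.INTER_CUBIC))
im=np.vstack([cv2.resize(cv2.imread(f"pics/scene0.png")[160:380,200:370],(464,600)) ])
im2=cv2.resize(cv2.imread("pics/side0.png")[170:270,380:436],(336,600))
cv2.imwrite("pics/c.png",np.hstack([im,im2]))
E
```

```text
bottle [ 0.399 -0.359  0.039] [ 0.395 -0.351  0.039]
ends [ 0.389 -0.306  0.039] [ 0.405 -0.402  0.039] [ 0.385 -0.304  0.039] [ 0.402 -0.4    0.039]
roll [ 0.531 -0.267  0.052] [ 0.537 -0.268  0.052]
buf [ 0.581 -0.418  0.12 ] [ 0.58  -0.416  0.12 ]
post [ 0.45  -0.113  0.123] [ 0.45  -0.099  0.123]
box top [array([ 0.549, -0.157,  0.2  ]), array([ 0.537, -0.374,  0.2  ]), array([ 0.746, -0.384,  0.2  ]), array([ 0.781, -0.09 ,  0.2  ])] [ 0.564 -0.35   0.2  ] (array([ 0.555, -0.359,  0.189]), [np.float64(0.015890855741366977), np.float64(0.015890855741366953)])
(402, 100) [ 0.525 -0.089  0.123]
(531, 143) [ 0.38  -0.066  0.123]
(370, 265) [0.542 0.054 0.123]
(482, 278) [0.413 0.076 0.123]
(495, 75) [ 0.432 -0.123  0.123]
(415, 80) [ 0.514 -0.107  0.123]
```

View pics/c.png

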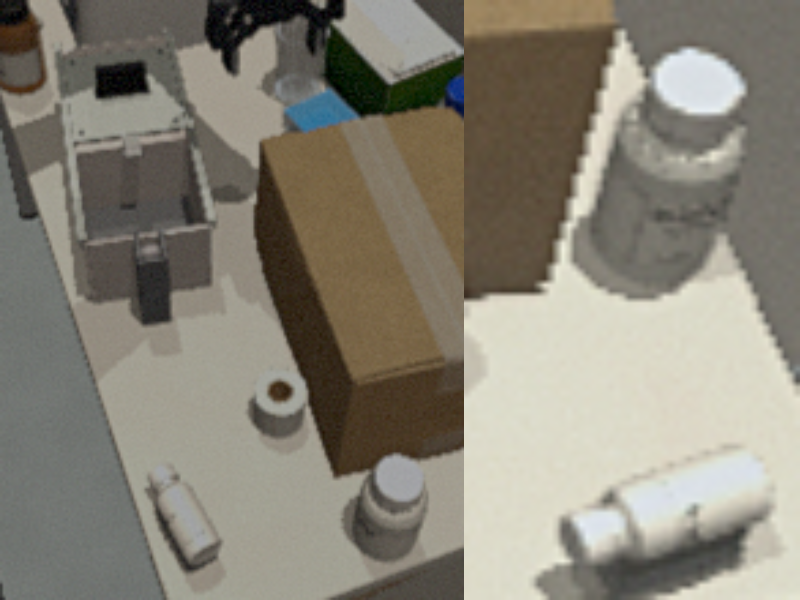

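The crop confirms that the cap end points toward the chamber (+y) and the base toward −y, with the axis yawed about 10°. I'll check which tool tilts are reachable at the saddle and at the standing spot. The plan is to grasp tilted one way and set down tilted the other.

```bash
cat >> h.py <<'E'
from scipy.spatial.transform import Rotation as Ro
np.set_printoptions(precision=4,suppress=True)
def ori(yaw,tilt,s=1):
    """bottle horizontal axis at angle yaw (cap dir); tilt: tool z leans toward cap dir by tilt; s flips closing axis."""
    b=np.array([np.cos(yaw),np.sin(yaw),0]); z=np.sin(tilt)*b+np.array([0,0,-np.cos(tilt)])
    y=s*np.array([-b[1],b[0],0]); R=np.c_[np.cross(y,z),y,z]
    q=Ro.from_matrix(R).as_quat(); return q[[3,0,1,2]],R
E
python3 - <<'E'
from h import *
yaw=np.radians(99.8)
for s in (1,-1):
  for tl in (-60,-45,-30,0,30,45,60,75):
    for nm,p in (("grasp",(.395,-.345,.05)),("up",(.395,-.345,.2)),("stand",(.40,-.25,.075))):
      q,R=ori(yaw,np.radians(tl),s); j=r.solve_ik(np.array(p)-.003*R[:,2],q)
      print(s,tl,nm,None if j is None else np.round(j,2))
E
```

```text
1 -60 grasp None
1 -60 up None
1 -60 stand None
1 -45 grasp None
1 -45 up [-0.47  0.14 -1.02  1.75 -0.61 -0.98]
1 -45 stand None
1 -30 grasp None
1 -30 up [-0.31  0.13 -0.86  1.01 -0.55 -0.39]
1 -30 stand None
1 0 grasp [-0.41  0.46 -0.48  0.   -0.64  0.58]
1 0 up [-0.41  0.26 -0.31  0.   -1.    0.58]
1 0 stand [-0.21  0.35 -0.58  0.   -0.64  0.38]
1 30 grasp [-0.62  0.65 -0.07 -0.38 -1.27  0.98]
1 30 up [-0.62  0.47  0.06 -0.36 -1.55  0.87]
1 30 stand [-0.49  0.53 -0.2  -0.44 -1.21  0.89]
1 45 grasp [-0.69  0.76  0.09 -0.48 -1.55  1.04]
1 45 up [-0.69  0.59  0.19 -0.49 -1.79  0.91]
1 45 stand [-0.58  0.65 -0.06 -0.55 -1.47  0.98]
1 60 grasp [-0.74  0.89  0.22 -0.57 -1.8   1.05]
1 60 up [-0.75  0.7   0.3  -0.62 -2.02  0.9 ]
1 60 stand [-0.64  0.77  0.05 -0.65 -1.71  1.02]
1 75 grasp [-0.78  1.    0.33 -0.68 -2.04  1.04]
1 75 up [-0.79  0.81  0.37 -0.77 -2.23  0.86]
1 75 stand [-0.68  0.89  0.13 -0.74 -1.93  1.04]
-1 -60 grasp None
-1 -60 up None
-1 -60 stand None
-1 -45 grasp None
-1 -45 up [-0.47  0.14 -1.02  1.75 -0.61  2.16]
-1 -45 stand None
-1 -30 grasp None
-1 -30 up [-0.31  0.13 -0.86  1.01 -0.55  2.75]
-1 -30 stand None
-1 0 grasp [-0.41  0.46 -0.48 -0.   -0.64 -2.56]
-1 0 up [-0.41  0.26 -0.31  0.   -1.   -2.56]
-1 0 stand [-0.21  0.35 -0.58 -0.   -0.64 -2.76]
-1 30 grasp [-0.62  0.65 -0.07 -0.38 -1.27 -2.16]
-1 30 up [-0.62  0.47  0.06 -0.36 -1.55 -2.27]
-1 30 stand [-0.49  0.53 -0.2  -0.44 -1.21 -2.25]
-1 45 grasp [-0.69  0.76  0.09 -0.48 -1.55 -2.1 ]
-1 45 up [-0.69  0.59  0.19 -0.49 -1.79 -2.23]
-1 45 stand [-0.58  0.65 -0.06 -0.55 -1.47 -2.16]
-1 60 grasp [-0.74  0.89  0.22 -0.57 -1.8  -2.09]
-1 60 up [-0.75  0.7   0.3  -0.62 -2.02 -2.24]
-1 60 stand [-0.64  0.77  0.05 -0.65 -1.71 -2.12]
-1 75 grasp [-0.78  1.    0.33 -0.68 -2.04 -2.1 ]
-1 75 up [-0.79  0.81  0.37 -0.77 -2.23 -2.28]
-1 75 stand [-0.68  0.89  0.13 -0.74 -1.93 -2.1 ]
```

```bash
python3 - <<'E'
from h import *
yaw=np.radians(99.8)
for tl in (-10,-15,-20,-25):
  for z in (.039,.06,.15):
    q,R=ori(yaw,np.radians(tl)); j=r.solve_ik(np.array((.394,-.335,z))-.003*R[:,2],q)
    print(tl,z,None if j is None else np.round(j,2))
for y in (100,70,40,10,-20):
  for tl in (65,75,80):
   for p in ((.40,-.23),(.43,-.21)):
    q,R=ori(np.radians(y),np.radians(tl)); j=r.solve_ik(np.array((*p,.066))-.003*R[:,2],q)
    print(y,tl,p,None if j is None else np.round(j,2))
q,R=ori(yaw,0); r.move_to((.39,-.29,.24),q)
print(r.current_time(),r.current_position())
ci=r.camera_info("wrist"); im=r.capture("wrist"); cv2.imwrite("pics/w1.png",im[:,:,::-1]); np.savez("w1.npz",**ci)
E
```

```text
-10 0.039 [-0.34  0.42 -0.76  0.47 -0.34  0.07]
-10 0.06 [-0.33  0.39 -0.72  0.39 -0.41  0.14]
-10 0.15 [-0.31  0.25 -0.57  0.25 -0.68  0.3 ]
-15 0.039 [-0.49  0.39 -0.94  1.23 -0.22 -0.54]
-15 0.06 [-0.38  0.36 -0.88  0.88 -0.29 -0.29]
-15 0.15 [-0.29  0.23 -0.68  0.43 -0.59  0.11]
-20 0.039 [-0.66  0.38 -0.99  1.84 -0.24 -0.98]
-20 0.06 [-0.56  0.34 -0.98  1.54 -0.26 -0.78]
-20 0.15 [-0.29  0.21 -0.79  0.68 -0.51 -0.13]
-25 0.039 None
-25 0.06 [-0.66  0.35 -1.    1.93 -0.31 -1.07]
-25 0.15 [-0.33  0.2  -0.89  1.   -0.46 -0.41]
100 65 (0.4, -0.23) [-0.63  0.81  0.04 -0.69 -1.75  1.04]
100 65 (0.43, -0.21) [-0.59  0.81  0.07 -0.73 -1.74  1.  ]
100 75 (0.4, -0.23) [-0.66  0.89  0.1  -0.75 -1.89  1.05]
100 75 (0.43, -0.21) [-0.62  0.9   0.12 -0.8  -1.89  1.01]
100 80 (0.4, -0.23) [-0.67  0.93  0.12 -0.78 -1.96  1.05]
100 80 (0.43, -0.21) [-0.63  0.93  0.15 -0.83 -1.96  1.01]
70 65 (0.4, -0.23) [-0.81  0.72 -0.13 -0.95 -1.52  0.94]
70 65 (0.43, -0.21) [-0.76  0.72 -0.11 -0.99 -1.5   0.9 ]
70 75 (0.4, -0.23) [-0.86  0.81 -0.09 -1.01 -1.66  0.99]
70 75 (0.43, -0.21) [-0.8   0.8  -0.08 -1.
[... 504 characters left out ...]
.58 -0.62 -1.66 -1.06  1.16]
10 65 (0.43, -0.21) [-1.04  0.58 -0.63 -1.74 -1.04  1.17]
10 75 (0.4, -0.23) [-1.19  0.72 -0.64 -1.72 -1.27  1.36]
10 75 (0.43, -0.21) [-1.12  0.73 -0.65 -1.8  -1.26  1.38]
10 80 (0.4, -0.23) [-1.22  0.8  -0.64 -1.73 -1.37  1.44]
10 80 (0.43, -0.21) [-1.14  0.81 -0.65 -1.81 -1.37  1.46]
-20 65 (0.4, -0.23) [-1.24  0.74 -1.01 -2.31 -1.25  1.72]
-20 65 (0.43, -0.21) [-1.12  0.75 -1.03 -2.42 -1.28  1.72]
-20 75 (0.4, -0.23) [-1.28  1.04 -1.04 -2.26 -1.62  1.97]
-20 75 (0.43, -0.21) [-1.15  1.03 -1.05 -2.37 -1.68  1.94]
-20 80 (0.4, -0.23) [-1.27  1.15 -1.02 -2.21 -1.77  2.05]
-20 80 (0.43, -0.21) [-1.15  1.15 -1.04 -2.32 -1.83  2.01]
1.5417 [ 0.3908 -0.2898  0.2401]
```

View pics/w1.png

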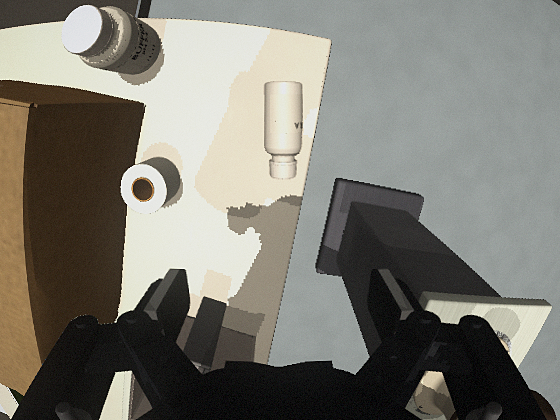

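The wrist view shows the bottle from its base at (284,82) through the shoulder at row 152 to the cap end at (283,180), with body columns 265–303.

```bash
python3 - <<'E'
from h import *
ci=dict(np.load("w1.npz"))
g=cv2.GaussianBlur(cv2.imread("pics/w1.png"),(3,3),0).astype(int)
for row in (95,105,115,140,170):
    d=np.abs(np.diff(g[row,255:315],axis=0)).sum(1); print(row,255+np.sort(np.argsort(d)[-6:]),)
d=np.abs(np.diff(g[70:195,278:290].mean(1),axis=0)).sum(1); print(70+np.argsort(d)[-8:])
L=lambda p,z=.039: onz("wrist",p,z,ci)
b,c=L((284,82)),L((283,180)); print(b,c,np.linalg.norm(c-b),np.degrees(np.arctan2(*(c-b)[1::-1])))
for row in (95,140): print(np.linalg.norm(L((264.5,row))-L((303,row))),(L((264.5,row))+L((303,row)))/2)
print("roll",(L((121,188),.052)+L((167,188),.052))/2)
print("cam",ray("wrist",(0,0),ci)[0])
E
```

```text
95 [263 264 266 299 301 302]
105 [263 264 266 299 301 302]
115 [263 264 299 301 302 303]
140 [263 265 301 302 311 312]
170 [268 269 271 295 296 306]
[160  81  82 162 156 152 153 155]
[ 0.4032 -0.3947  0.039 ] [ 0.3871 -0.2976  0.039 ] 0.09843347168567959 99.38557843952978
0.03751027669663748 [ 0.4012 -0.382   0.039 ]
0.03811930173183972 [ 0.3935 -0.3379  0.039 ]
roll [ 0.5293 -0.2692  0.052 ]
cam [ 0.4036 -0.365   0.3619]
```

```bash
python3 - <<'E'
from h import *
yaw=np.radians(99.8); b=np.array([np.cos(yaw),np.sin(yaw),0])
g=np.array([.3949,-.346,.039])+.013*b
q,R=ori(yaw,np.radians(-10)); z=R[:,2]
r.move_to(g-.003*z+[0,0,.09],q)
r.move_l(g-.003*z,rate=.1)
print("at",r.current_position(),r.current_contact_force())
r.close_gripper(30)
print("grip",r.current_grip_width(),r.current_gripper_force(),r.current_contact_force())
r.move_l(g-.003*z+[0,0,.16],rate=.15)
print("up",r.current_grip_width(),r.current_contact_force(),r.current_time())
q2,R2=ori(np.radians(30),np.radians(80))
p=np.array([.43,-.20,.20])-.003*R2[:,2]
try: r.move_to(p,q2); print("turned",r.current_position(),r.current_joint_positions())
except r.PlanningError as e: print(e)
print(r.current_grip_width(),r.current_contact_force(),r.current_time())
a=r.capture("scene"); c=r.capture("side")
cv2.imwrite("pics/t.png",np.hstack([cv2.resize(a[150:400,170:370],(400,500)),cv2.resize(c[120:370,200:400],(400,500))])[:,:,::-1])
E
```

```text
at [ 0.3933 -0.3329  0.0427] [-0.256  -0.2209  0.7616]
grip 0.0360448243165957 32.16758608818054 [1.9989 0.5268 2.0871]
up 0.03583422180701092 [ 0.4698  0.4945 -1.1719] 4.9083
turned [ 0.4272 -0.2011  0.2002] [-1.0151  0.4335 -0.436  -1.48   -1.4172  0.8593]
0.03612737379127766 [-0.6174 -0.2263 -0.3071] 6.4083
```

View pics/t.png

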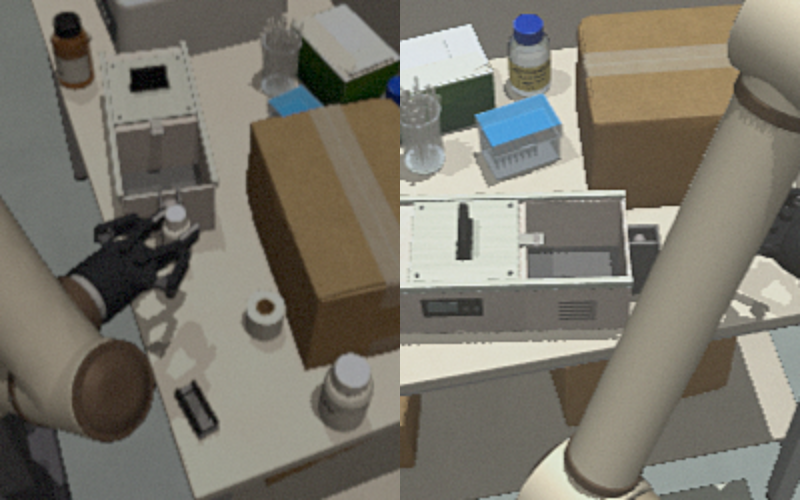

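The turned view shows the bottle upright in the fingers at (175,220), the saddle empty at (195,405), and nothing disturbed. Next I'll lower it in steps until contact.

```bash
python3 - <<'E'
from h import *
q2,R2=ori(np.radians(30),np.radians(80)); z=R2[:,2]
P=np.array([.43,-.20,0])-.003*z
r.move_l(P+[0,0,.10],rate=.12,orientation=q2)
t0=np.array(r.current_tau()); r.wait(.1); f0=r.current_contact_force(); print(f0,r.current_time())
r.move_l(P+[0,0,.067],rate=.06)
for k in range(14):
    p=P+[0,0,.066-.001*k]; r.move_l(p,rate=.02)
    f=r.current_contact_force()-f0
    if k%2==0 or f[2]>1.5: print(k,p[2],r.current_position()[2],f)
    if f[2]>3: break
print(r.current_tau()-t0,r.current_grip_width(),r.current_time())
E
```

```text
[0.0351 0.0085 0.3138] 7.5917
0 0.0665209445330008 0.06676214111624001 [ 0.1469  0.2331 -0.7946]
2 0.06452094453300079 0.06451316139219404 [-0.4975  0.2875 -1.0126]
3 0.06352094453300079 0.06443905060706763 [-1.0521 -0.2211  5.1476]
[ 0.6852 -0.2198 -1.8789  0.4382  1.3239 -0.0386] 0.03623393802357817 9.2917
```

```bash
python3 - <<'E'
from h import *
q2,R2=ori(np.radians(30),np.radians(80)); z=R2[:,2]
r.release(); print(r.current_grip_width(),r.current_position())
p=np.array(r.current_position())
r.move_l(p-.11*z,rate=.12); r.move_l(p-.11*z+[0,0,.12],rate=.2)
print(r.current_time(),r.current_position())
a=r.capture("scene"); c=r.capture("side"); ci=r.camera_info("wrist"); np.savez("w2.npz",**ci); w=r.capture("wrist")
cv2.imwrite("pics/scene2.png",a[:,:,::-1]);cv2.imwrite("pics/w2.png",w[:,:,::-1]); 
cv2.imwrite("pics/u.png",np.hstack([cv2.resize(a[220:345,220:320],(400,500)),cv2.resize(w,(400,300)).repeat(1,0) if 0 else cv2.copyMakeBorder(cv2.resize(w,(400,300)),0,200,0,0,0)])[:,:,::-1])
E
```

```text
0.08549123611750582 [ 0.4274 -0.2015  0.0634]
11.65 [ 0.3337 -0.2551  0.202 ]
```

View pics/u.png

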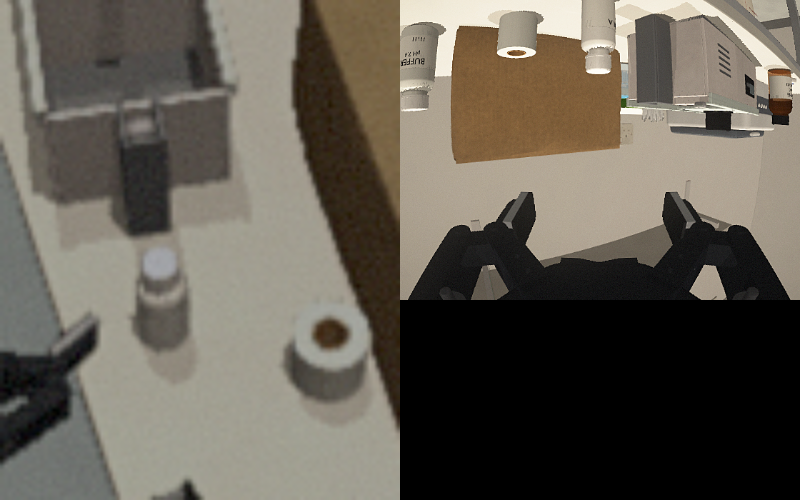

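The bottle stands upright at scene px (259,286) for its cap top, clear of the post and saddle. I'll take one near view from above of the bottle, bay and fin.

```bash
python3 - <<'E'
from h import *
print(onz("scene",(259.5,285.5),.094))
q,R=ori(np.radians(-54),0)
r.move_to((.44,-.15,.30),q); print(r.current_time(),r.current_joint_positions())
ci=r.camera_info("wrist"); np.savez("w3.npz",**ci); w=r.capture("wrist"); cv2.imwrite("pics/w3.png",w[:,:,::-1])
E
```

```text
[ 0.4299 -0.2009  0.094 ]
14.6583 [ 0.0219  0.0741 -0.2858 -0.0003 -1.2118 -2.5355]
```

View pics/w3.png

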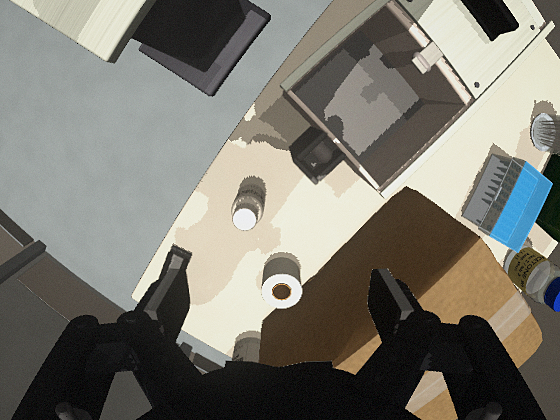

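The cap top is at (246,218). The bay's top corners are about (282,90), (383,193), (470,97) and (388,2), and the fin is at (490,15).

```bash
python3 - <<'E'
from h import *
ci=dict(np.load("w3.npz")); L=lambda p,z: onz("wrist",p,z,ci)
print("cap",L((246,218),.094))
a,b=L((282,90),.123)[:2],L((383,193),.123)[:2]
print("front corners",a,b,np.linalg.norm(b-a)); x=(b-a)/np.linalg.norm(b-a); y=np.array([-x[1],x[0]])
print("yaw",np.degrees(np.arctan2(x[1],x[0])),"origin",(a+b)/2+.07*y)
c,d=L((388,2),.12)[:2],L((470,97),.12)[:2]
o=(a+b)/2+.07*y
for n,p in (("c",c),("d",d),("fin bot R",L((510,38),.122)[:2])): print(n,(p-o)@x,(p-o)@y)
for n,p in (("w0 fl",(402,100)),("fr",(531,143)),("gl",(370,265)),("gr",(482,278))):pass
# side view: fin top ends & rail corners seen in side0-like crop (t.png right: x=200+u/2,y=120+v/2)
for u,v,zz in ((458,206,.162),(470,206,.162),(404,195,.123),(626,194,.123),(628,283,.123),(520,198,.12),(517,286,.12)):
    p=onz("side",(200+u/2,120+v/2),zz)[:2]; print((u,v),p,(p-o)@x,(p-o)@y)
E
```

```text
cap [ 0.4308 -0.1959  0.094 ]
front corners [ 0.3845 -0.0677] [ 0.5209 -0.0867] 0.13771901688463836
yaw -7.916216570599267 origin [ 0.4624 -0.0079]
c -0.060991880635181454 0.06769920769551184
d 0.0649778807375182 0.06924984541783297
fin bot R 0.05261480825080568 0.16165348561755408
(458, 206) [ 0.4111 -0.3723] -0.0005895002426716239 -0.36799454865001463
(470, 206) [ 0.408  -0.3875] -0.001566986623721605 -0.3834880092946573
(404, 195) [ 0.4701 -0.3275] 0.05170447751504935 -0.31554997180615435
(626, 194) [ 0.4117 -0.6223] 0.034460366827477565 -0.6155445697079606
(628, 283) [ 0.2787 -0.5559] -0.10647679589875253 -0.5681142276841652
(520, 198) [ 0.4359 -0.4809] 0.0389748957902064 -0.4721736590115587
(517, 286) [ 0.304  -0.4183] -0.1003605114264367 -0.428291235628264
```

```bash
python3 - <<'E'
from h import *
q,R=ori(np.radians(-54),0)
B=np.array([.4305,-.1985]); C=np.array([.463,-.008])
r.move_to((*B,.17),q); r.move_l((*B,.068),rate=.1)
r.close_gripper(30); print("grip",r.current_grip_width(),r.current_contact_force(),r.current_time())
r.move_l((*B,.225),rate=.15); r.move_l((*C,.225),rate=.15)
print("over",r.current_position(),r.current_grip_width(),r.current_time())
r.move_l((*C,.10),rate=.1); r.wait(.1); f0=r.current_contact_force()
r.move_l((*C,.077),rate=.05)
for k in range(12):
    r.move_l((*C,.0765-.001*k),rate=.02); f=r.current_contact_force()-f0
    if f[2]>2.5: break
print(k,r.current_position(),f,r.current_time())
r.release(); r.move_l((*C,.26),rate=.12)
print(r.current_contact_force(),r.current_time())
a=r.capture("scene"); c=r.capture("side")
ci=r.camera_info("wrist"); np.savez("w4.npz",**ci); w=r.capture("wrist")
cv2.imwrite("pics/v.png",np.hstack([cv2.copyMakeBorder(w[:,:400],0,80,0,0,cv2.BORDER_CONSTANT),np.vstack([cv2.resize(a[160:285,200:320],(400,300)),cv2.resize(c[180:300,190:350],(400,200))])])[:,:,::-1]);cv2.imwrite("pics/w4.png",w[:,:,::-1])
E
```

```text
grip 0.03618985731295907 [-1.3375 -0.7594  2.4896] 16.9917
over [ 0.4628 -0.0085  0.2249] 0.03662339985571786 19.6333
3 [ 0.4631 -0.0081  0.0743] [-2.5618  1.1247  6.2698] 22.7417
[ 0.0964 -0.8591 -1.2112] 24.9917
```

View pics/v.png

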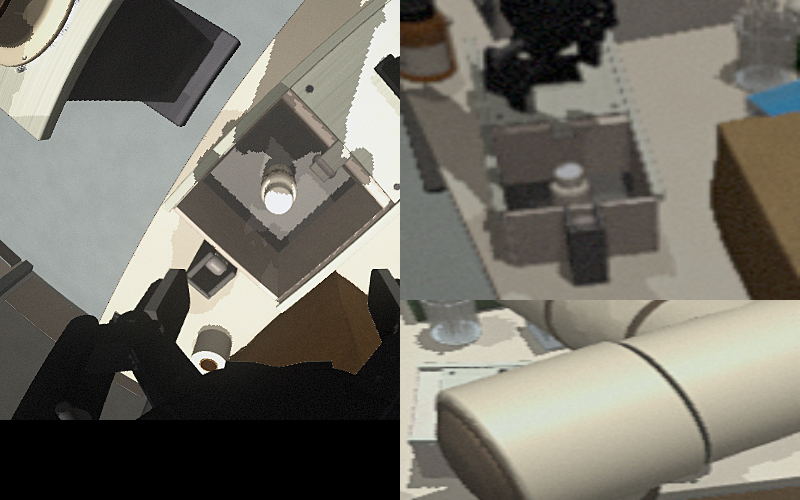

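The bottle stands upright near the bay's centre: cap at (279,197) in the wrist view, and visible inside the bay in the scene view. Next I'll locate the fin from above with a dark mask.

```bash
python3 - <<'E'
from h import *
th=np.radians(-8.5); x=np.array([np.cos(th),np.sin(th)]); y=np.array([-x[1],x[0]]); o=np.array([.463,-.008])
q,R=ori(th,0); F=o+.17*y
r.move_to((*F,.30),q); print(r.current_time(),r.current_position(),r.current_joint_positions())
ci=r.camera_info("wrist"); w=r.capture("wrist"); cv2.imwrite("pics/w5.png",w[:,:,::-1]); np.savez("w5.npz",**ci)
m=(w.max(2)<60).astype(np.uint8)
for c in cv2.findContours(m,cv2.RETR_EXTERNAL,cv2.CHAIN_APPROX_SIMPLE)[0]:
    if cv2.contourArea(c)>150:
        (cx,cy),s,a=cv2.minAreaRect(c); bx=cv2.boxPoints(((cx,cy),s,a))
        X=np.array([onz("wrist",p,.162,ci)[:2]-o for p in bx]); print((round(cx),round(cy)),np.round(s),round(a),(X@x).round(3),(X@y).round(3))
R_,t_,K=ci["R"],ci["t"],ci["intrinsics"]
for X in ((*F,.162),(*F,.122),(*o,.1)):
    v=R_@np.array(X)+t_; n=np.hypot(v[0],v[1]); k=np.arctan2(n,v[2])/n; print("expect px",K[0,0]*k*v[0]+K[0,2],K[1,1]*k*v[1]+K[1,2])
E
```

```text
25.875 [0.4878 0.1601 0.2995] [ 0.6335  0.1625 -0.1831 -0.0002 -1.2266 -2.3531]
(283, 314) [210. 552.] 90 [0.    0.001 0.481 0.457] [-0.128  0.488  0.787 -0.395]
(53, 195) [36. 28.] 81 [-0.03  -0.033  0.002  0.007] [-0.071 -0.032 -0.031 -0.071]
(252, 206) [77. 20.] 90 [-0.034 -0.034  0.033  0.033] [0.142 0.158 0.157 0.14 ]
(129, 201) [71. 33.] 47 [-0.021 -0.04   0.008  0.029] [0.002 0.03  0.072 0.045]
(487, 152) [ 16. 145.] 84 [-0.05  -0.08  -0.063 -0.036] [0.286 0.466 0.472 0.289]
(429, 75) [71. 53.] 53 [-0.123 -0.156 -0.111 -0.078] [0.259 0.298 0.342 0.298]
(220, 53) [  6. 101.] 78 [-0.124 -0.137 -0.132 -0.119] [0.084 0.164 0.165 0.085]
(524, 21) [42. 70.] 90 [-0.201 -0.234 -0.182 -0.158] [0.365 0.471 0.465 0.362]
(193, 21) [ 42. 152.] 90 [-0.188 -0.172 -0.135 -0.147] [0.033 0.164 0.164 0.035]
expect px 276.86700419963506 207.61501177304243
expect px 277.04289389159686 195.42921537888975
expect px 122.87094282286057 191.72436231203173
```

```bash
python3 - <<'E'
from h import *
th=np.radians(-8.5); x=np.array([np.cos(th),np.sin(th)]); y=np.array([-x[1],x[0]]); o=np.array([.463,-.008])
im=cv2.imread("pics/scene0.png"); s=cv2.imread("pics/side0.png")
for u,v,zz in ((58,206,.162),(70,206,.162),(4,195,.123),(226,194,.123),(228,283,.123),(120,198,.12),(117,286,.12)):
    p=onz("side",(200+u/2,120+v/2),zz)[:2]-o; print((u,v),p@x,p@y)
m=(im.max(2)<50).astype(np.uint8)[170:215,220:270]
for c in cv2.findContours(m,cv2.RETR_EXTERNAL,cv2.CHAIN_APPROX_SIMPLE)[0]:
    if cv2.contourArea(c)>20:
        X0,Y0,W,H=cv2.boundingRect(c); 
        for px,zz in (((220+X0+W/2,170+Y0),.162),((220+X0+W/2,170+Y0+H),.122)):
            p=onz("scene",px,zz)[:2]-o; print("scene",px,zz,p@x,p@y)
E
```

```text
(58, 206) 0.02996297907700829 0.15113660728195488
(70, 206) 0.029136166989291678 0.13549712530240715
(4, 195) 0.08309390326131666 0.22851382832291642
(226, 194) 0.06879604632898997 -0.0738831160174357
(228, 283) -0.07508739910188932 -0.06322171041333173
(120, 198) 0.07187450792504857 0.07057478134139232
(117, 286) -0.07034070452951151 0.07808626398407631
scene (244.5, 183) 0.162 0.008840557247041955 0.1463904682449993
scene (244.5, 196) 0.122 0.003554765260685304 0.12815941912524167
```

Three views agree that the fin is at chamber y ≈ 0.146, not 0.17. I'll push its +y face with closed fingers, which leaves no sideways constraint, and then go through the latch in small steps to the stop.

```bash
python3 - <<'E'
from h import *
th=np.radians(-9.5); x=np.array([np.cos(th),np.sin(th)]); y=np.array([-x[1],x[0]]); o=np.array([.463,-.008])
q,R=ori(th+np.pi/2,0); P=lambda s,z=.155:(*(o+s*y),z)
r.close_gripper(30)
r.move_to(P(.198,.24),q); r.move_l(P(.198),rate=.12); r.wait(.1)
f0=r.current_contact_force(); F=lambda:(np.array(r.current_contact_force()-f0)[:2]@y,(r.current_contact_force()-f0)[2])
print("down",r.current_position(),f0,r.current_time())
s=.198
while s>.15:
    s-=.005; r.move_l(P(s),rate=.06)
    if F()[0]>.8 : print("touch",s,F()); break
r.move_l(P(.052),rate=.08); print("at .052",F(),r.current_time())
s=.052
while s>-.004:
    s-=.003; r.move_l(P(s),rate=.04); f=F(); a=(np.array(r.current_position())[:2]-o)@y
    print(round(s,3),round(a,4),np.round(f,1))
    if f[0]>25: break
print(r.current_time())
E
```

```text
down [0.4962 0.1877 0.156 ] [-0.3851  0.8953  0.2359] 29.0083
at .052 (np.float64(-1.3805811869196711), np.float64(-1.1230953165564679)) 32.8583
0.049 0.0492 [-0.2 -0.1]
0.046 0.046 [-1.2  0.3]
0.043 0.0428 [-1.1  0.9]
0.04 0.0397 [-0.5  0.1]
0.037 0.0367 [ 0.2 -0.6]
0.034 0.0338 [ 0.1 -0.3]
0.031 0.0323 [ 5.1 -0.3]
0.028 0.0298 [8.5 0.7]
0.025 0.026 [4.2 0.5]
0.022 0.0222 [2.  0.3]
0.019 0.0185 [-0.4  0. ]
0.016 0.0156 [-2.2 -0.4]
0.013 0.0148 [8.  0.3]
0.01 0.0146 [20.9  1.1]
0.007 0.0143 [32.4  1. ]
36.6083
```

The latch hump was felt at about 0.030 and the rigid stop at 0.0145. I'll back off, lift clear and check.

```bash
python3 - <<'E'
from h import *
th=np.radians(-9.5); x=np.array([np.cos(th),np.sin(th)]); y=np.array([-x[1],x[0]]); o=np.array([.463,-.008])
P=lambda s,z=.155:(*(o+s*y),z)
r.move_l(P(.05),rate=.1); r.move_l(P(.05,.26),rate=.2)
q,R=ori(th+np.pi/2,0); r.move_to(P(.20,.30),q); 
ci=r.camera_info("wrist"); w=r.capture("wrist"); m=(w.max(2)<60).astype(np.uint8)
for c in cv2.findContours(m,cv2.RETR_EXTERNAL,cv2.CHAIN_APPROX_SIMPLE)[0]:
    if 300<cv2.contourArea(c)<8000:
        bx=cv2.boxPoints(cv2.minAreaRect(c)); X=np.array([onz("wrist",p,.162,ci)[:2]-o for p in bx]); print(bx.mean(0),(X@x).round(3),(X@y).round(3))
a=r.capture("scene")
cv2.imwrite("pics/f.png",np.hstack([cv2.resize(a[150:385,180:370],(380,470)),cv2.resize(w,(420,470))])[:,:,::-1]); print(r.current_time())
E
```

```text
[ 44.4562 153.8795] [0.271 0.205 0.182 0.245] [0.115 0.107 0.176 0.19 ]
[549.5  22. ] [-0.268 -0.302 -0.295 -0.262] [-0.02  -0.032  0.022  0.03 ]
[87. 19.] [0.292 0.083 0.082 0.285] [-0.028  0.025  0.059  0.018]
38.6333
```

View pics/f.png

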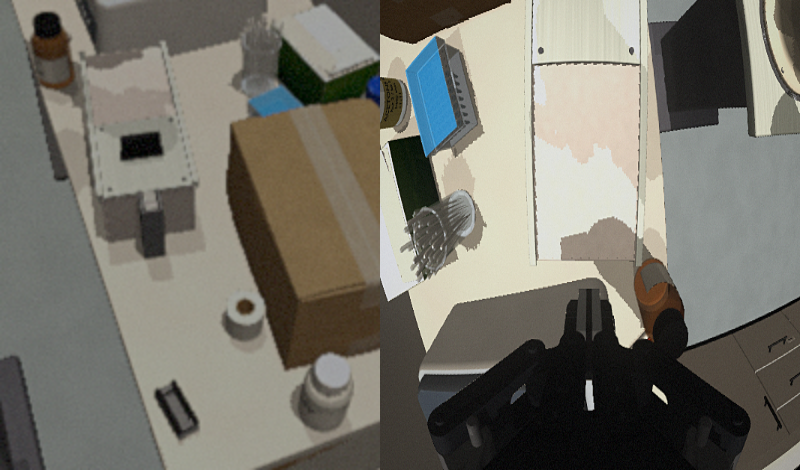

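The guard covers the bay, with the fin at (140,147), its front edge at the latch post and the opening shut. The roll, bottles, tip box and beaker are undisturbed, and the gripper is clear. Handing in.

```bash
python3 -c "
from cell import r
print(r.sign_off())"
```

```text
the job is handed in; nothing more can be done
None
```

I stood the bottle upright on the table, took it again from above and stood it on the chamber floor, then pushed the guard through the latch to its stop; I handed in at about 39 s with the arm clear. The last picture shows the guard over the bay, but I felt the latch snap only through the push force and didn't read its position. I last saw the bottle upright just before the guard covered it.

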